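# Find the stuck lump in the coating drum and hold it over the warming plate

## Task

A lump of hardened coating is stuck to the wall somewhere inside the closed coating drum, out of sight. Turn the drum by its lid knob, at least half a turn from where it stands, to feel which side is heavy, then bring the heavy side to the very bottom, over the warming plate, and finish still gripping the knob with the drum held still there. Leave the things around the machine where they stand.

Things in the scene. Friction and masses are not known exactly. Their poses are not given: they have to be found in the camera images.
- machine: Fixed tabletop coating machine, base 330 x 240 mm. Origin on the table, z up, -x its front. A 210 mm steel drum leans out of it: the axis lies in the machine's x-z plane, passes through (60, 0, 135) mm and rises to the front, 40 degrees off upright. A copper warming plate hugs the drum's low front side, 25 degrees either side of the bottom.
- drum (a joint): Turn of the drum about its axis, rad: 0 with the vent plug uppermost, growing counter-clockwise seen from outside the lid; no stops. The lump's place round the drum is new every time. Seal drag of 0.16 N m resists turning and holds the drum where it is left (held still, the drag can lean either way); the lump (210 to 290 g, 75 mm off the axis) always pulls towards the bottom, with up to 0.14 N m.
- knob (a point): Black round hand knob in the middle of the drum's lid, fixed to the drum: 40 mm across, 28 mm long on a 10 mm neck, its top 38 mm off the lid. Point on the drum's axis, 24 mm off the lid (14 mm below the knob's top); z along the axis, out of the lid; x towards the vent plug. Turns with the drum.
- vent (a point): Small black vent plug on the flat round lid (184 mm across), 22 mm across and 10 mm high; point at the centre of its top, 74 mm off the drum's axis. Turns with the drum. It weighs next to nothing and says nothing of where the lump is.
- low (a point): Point inside the drum, fixed to the machine: 75 mm off the drum's axis straight towards the bottom, 70 mm from the drum's back; the lump's middle is here when the heavy side is at the very bottom, over the warming plate.
- oil_bottle: Bystander: stoppered green glass bottle, 68 mm across, 168 mm tall, origin under its foot.
- dropper: Bystander: amber glass bottle with black cap, 32 mm across, 85 mm tall, origin under its foot.
- bowl: Bystander: white bowl, 110 mm across, 50 mm tall, origin under its foot.
- spatula: Bystander: spatula lying flat, 200 mm long along its x, origin under its middle.

How it is judged:
By the outcome, as a careful person would: the job done as asked, in the order asked, and still so for the second after the job is handed in, while the arm keeps its last pose, push and grip.
It also fails if it takes over 58 s, if anything falls off the work surface, if the arm or the gripper's body presses on something with over 40 N, if the wrist force passes 120 N, or if a joint passes its speed limit or range.

## Robot

A 7-joint arm with a two-finger parallel gripper is mounted at the origin on the work surface. World frame = base frame: x ahead of the robot, y to its left, z up, the work surface at z = 0. Lengths are in m, angles in degrees, forces in N, time in s.
With the tool pointing down it reaches from about 0.4 to 0.85 m from the base axis. Payload 6.9 kg.
Tool frame: the origin (TCP) lies on the centre line of the jaws, within the pads' length; the fingertips stand ahead of it and the grasp point (between the pads) lies 5 mm behind it (tcp_to_tips is the y of the fingertips in the tool frame, in m); y points along the fingers, x is the direction in which the jaws open and shut, and the axes are right-handed (so a half turn about y gives the same grasp; the last joint's range is limited). The gripper opens to 85 mm and grips with 20 to 120 N. Pads are 22 mm wide; open, the fingers measure 114 mm over their backs; the gripper's body (76 mm by 85 mm) begins 54 mm behind the grasp point. The pads swing forward as they close: fully open they stand 13 mm farther back than shut.
Start: joints at [-68.383, 29.078, -13.613, 85.955, 7.202, 65.827, -8.869], TCP at [0.168, 0.602, 0.245] pointing down, gripper open.
Joint ranges: [-176.47, 176.47], [-13.61, 117.27], [-81.72, 77.17], [0.22, 143.17], [-87.28, 267.28], [10, 112.55], [-165.47, 165.47]. Speed limits (degrees/s): [136.94, 136.94, 180, 180, 180, 180, 180].

## Interface

Orientations are given as a 3x3 rotation matrix whose columns are the frame's x, y, z axes.
In Python, from workcell import get_obs, get_image, calibration, hand_in, look_for, tcp_to_tips gives the robot as it stands.
- The arm moves only by the shell command python3 -m crank 'ROWS' [FORCE]. ROWS is text: rows parted by semicolons, each of 7 numbers parted by spaces: the turn, a rotation vector about the tool's x, y, z in degrees, then the shift along the tool's x, y, z in m, then the gripper's target within -1 to 1 (shut at 1, half-way at 0, fully open at -1). A call has 1 to 8 rows; each row shifts and turns the commanded pose from where the row before left it, along the tool's axes as they then stand; what a row does not reach is not made up. A row lasts 1/12 s, in which the tool goes at most 41.7 mm and 7.16 degrees, less where a joint would pass 70% of its speed; a pose out of reach is approached as far as the arm can. A call with a gripper value outside its range is refused whole. The fingers move at their own pace and stop on an object; FORCE is the grip in N (left out, the last holds). Time passes only in rows, so rows that do not move let the fingers close. It gives the time, the measured TCP pose, the force and the opening at its end, in the units of the state.
- get_obs(): the state, without advancing time (a new reading comes with each control period).
- get_image(name): name is "scene" or "top" or "wrist"; returns (picture, depth): 420x560x3 uint8, red, green, blue; 420x560 float32, m along the optical axis (not along the pixel's ray), 0 where there is no reading.
- calibration(name): a dict with "camera_matrix" (3x3 intrinsics, pixels), "pose" (4x4, takes a point from camera to world coordinates); the wrist camera has in their place "T_tool_cam" (4x4, takes a point from camera to tool coordinates, whose origin is the TCP and whose axes are the tool frame's). Camera axes: x right, y up, looking along -z (the intrinsics and any distortion apply to the point x, -y, -z); pixel columns grow to the right and rows downward; lengths in m; the calibration is good to about 2 mm. A picture is of the moment at which its call begins: read the wrist's pose just before it. calibration takes no time and is no camera call.
- hand_in(): hands the job in, once; it reports no verdict.
Trained networks look in the newest picture that a camera, given by its name, has taken for a name from the list of things; names that differ only in an ending like _2 or _b are one class to them, and where a whole thing is asked for, a point or a joint stands for the part that bears it (a point fixed in the world has none). Each returns a list of dicts, best first, with "score" (0 to 1); they miss things now and then, are a little off and sometimes report something else, mostly with a low value. They report only what shows in the picture. A call takes as long as a camera call.
- look_for(target, camera): "point" ([column, row] in pixels, amid what is visible of it).
The state is a dict: "time": time; "joint_positions": joint angles; "dq": joint speeds; "tau": joint torques, N m; "tool_pos": TCP position; "orientation": TCP orientation; "force": force on the tool from outside, world axes, zero at the start; "wrist_torque": the same for the moment, N m; "gripper_width": finger opening in m.
Only numpy, scipy, OpenCV 4.12 (cv2) and the standard library are available. Lean on these libraries where they do the work, as an engineer would, in place of code of your own. Each camera call takes 0.05 s, during which the arm holds its last target.

## Working session

There is one attempt and no reset: what is moved stays moved. The work goes in short steps, Python scripts to look and compute and a shell command to move; the robot and the scene stay as the last step left them, time stands still between calls to the robot, and variables do not carry over. Pictures are saved under pics/ and viewed, and the job is handed in when it is done.

```bash
ls; mkdir -p pics
cat > h.py <<'E'
import numpy as np, cv2
from workcell import *
def pix2w(cam,depth,u,v,r=2):
    c=calibration(cam);K=np.array(c["camera_matrix"])
    u0,v0=int(round(u)),int(round(v))
    p=depth[max(v0-r,0):v0+r+1,max(u0-r,0):u0+r+1];p=p[p>0]
    if len(p)==0:return None
    d=np.median(p)
    P=np.array([(u-K[0,2])/K[0,0]*d,-(v-K[1,2])/K[1,1]*d,-d,1])
    if "pose" in c: T=np.array(c["pose"])
    else:
        o=get_obs();W=np.eye(4);W[:3,:3]=o["orientation"];W[:3,3]=o["tool_pos"];T=W@np.array(c["T_tool_cam"])
    return (T@P)[:3]
def save(n,im): cv2.imwrite("pics/"+n+".png",im[:,:,::-1])
E
python3 - <<'E'
from h import *
print({k:np.round(v,3).tolist() for k,v in get_obs().items()}, tcp_to_tips)
for cam in ["scene","top"]:
    im,d=get_image(cam);save(cam+"0",im)
    print(cam,{k:np.round(v,3).tolist() for k,v in calibration(cam).items()})
    for n in ["machine","knob","vent"]+(["oil_bottle","dropper","bowl","spatula"] if cam=="top" else []):
        for q in look_for(n,cam)[:2]:
            w=pix2w(cam,d,*q["point"]);print(cam,n,round(q["score"],2),np.round(q["point"],1),None if w is None else np.round(w,3))
E
```

```text
pics
{'time': 0.0, 'joint_positions': [-68.38, 29.126, -13.609, 86.01, 7.203, 65.826, -8.868], 'dq': [0.019, -0.009, 0.026, -0.131, 0.017, 0.044, -0.033], 'tau': [0.0, -62.06, -2.186, -24.966, 0.013, 0.012, -0.0], 'tool_pos': [0.168, 0.602, 0.244], 'orientation': [[0.268, -0.0, -0.963], [0.963, -0.002, 0.268], [-0.002, -1.0, -0.0]], 'force': [-0.286, 1.057, -0.456], 'wrist_torque': [-0.008, -0.03, 0.018], 'gripper_width': 0.085} 0.014
scene {'camera_matrix': [[464.289, 0.0, 281.336], [0.0, 464.289, 205.219], [0.0, 0.0, 1.0]], 'pose': [[0.828, -0.515, 0.222, 0.786], [0.56, 0.756, -0.338, -0.3], [0.006, 0.404, 0.915, 1.068], [0.0, 0.0, 0.0, 1.0]]}
scene machine 0.86 [307.1 277.8] [ 0.708 -0.096  0.273]
scene knob 0.74 [304.5 277.3] [ 0.704 -0.098  0.273]
scene knob 0.62 [299.2 255.3] [ 0.675 -0.072  0.28 ]
scene vent 0.76 [297.4 256.1] [ 0.673 -0.074  0.279]
top {'camera_matrix': [[410.784, 0.0, 280.097], [0.0, 410.784, 211.18], [0.0, 0.0, 1.0]], 'pose': [[0.036, 0.977, -0.21, 0.385], [-0.999, 0.035, -0.011, 0.016], [-0.003, 0.21, 0.978, 1.012], [0.0, 0.0, 0.0, 1.0]]}
top machine 0.71 [310.6 180. ] [ 0.615 -0.033  0.241]
top knob 0.79 [319.4 169.1] [ 0.633 -0.048  0.255]
top vent 0.92 [316.3 165.9] [ 0.638 -0.042  0.259]
top oil_bottle 0.88 [235.9 212.7] [0.572 0.125 0.109]
top dropper 0.74 [395.  232.4] [ 0.549 -0.246  0.054]
top bowl 0.82 [407.6 169.6] [ 0.722 -0.295  0.005]
```

View pics/scene0.png

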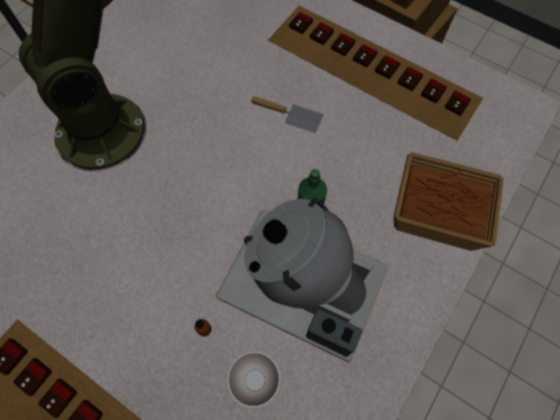

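View pics/top0.png

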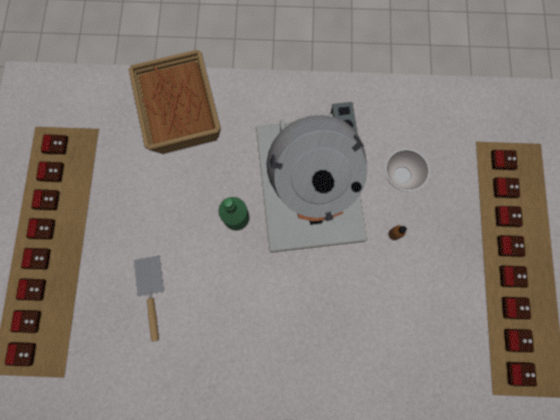

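Scene picture: drum with knob at (275,231) and vent plug at (254,267). Top picture: knob at (323,181), vent (356,187). The networks gave somewhat wrong points, so I'll measure at these pixels.

Run:
```python
from h import *
for cam,k,v in [("scene",(275,231),(254,267)),("top",(323,181),(356,187))]:
    im,d=get_image(cam)
    K=np.array(calibration(cam)["camera_matrix"]);T=np.array(calibration(cam)["pose"])
    def P(m):
        vv,uu=np.nonzero(m&(d>0));dd=d[vv,uu]
        return np.c_[(uu-K[0,2])/K[0,0]*dd,-(vv-K[1,2])/K[1,1]*dd,-dd]@T[:3,:3].T+T[:3,3]
    g=im.max(2)
    V,U=np.mgrid[:420,:560]
    for n,c,r in (("knob",k,16),("vent",v,9)):
        m=(g<25)&(np.hypot(U-c[0],V-c[1])<r)
        vv,uu=np.nonzero(m);p=P(m);print(cam,n,m.sum(),uu.mean().round(1),vv.mean().round(1),np.median(p,0).round(4), p.std(0).round(3))
    # lid plane
    m=(np.hypot(U-k[0],V-k[1])<40)&(np.hypot(U-k[0],V-k[1])>15)&(g>40)
    p=P(m);p=p[np.isfinite(p).all(1)]
    rng=np.random.default_rng(0);best=0
    for _ in range(3000):
        a=p[rng.choice(len(p),3,False)];n=np.cross(a[1]-a[0],a[2]-a[0]);l=np.linalg.norm(n)
        if l<1e-6: continue
        n/=l;n*=np.sign(n[2]);i=abs((p-a[0])@n)<.002
        if i.sum()>best:best=i.sum();bi=i
    q=p[bi];c=q.mean(0);n=np.linalg.svd(q-c)[2][2];n*=np.sign(n[2])
    print("lid",len(p),best,c.round(4),n.round(4),"tilt",np.degrees(np.arccos(n[2])).round(2),"yaw",np.degrees(np.arctan2(-n[1],-n[0])).round(2))
    cv2.imwrite(f"pics/{cam}crop.png",cv2.resize(im[k[1]-60:k[1]+90,k[0]-90:k[0]+110,::-1],None,fx=4,fy=4,interpolation=cv2.INTER_CUBIC))
```

```text
scene knob 395 274.6 231.2 [ 0.6127 -0.0567  0.2733] [0.011 0.01  0.006]
scene vent 72 254.1 266.4 [ 0.6115 -0.1235  0.2349] [0.005 0.005 0.003]
lid 4229 2078 [ 0.6226 -0.0484  0.2433] [-0.6477 -0.09    0.7566] tilt 40.84 yaw 7.91
top knob 279 322.6 181.4 [ 0.6035 -0.0531  0.2717] [0.009 0.009 0.006]
top vent 45 355.7 186.8 [ 0.6068 -0.1225  0.2317] [0.003 0.004 0.003]
lid 4225 2733 [ 0.6138 -0.0541  0.2349] [-0.65   -0.0976  0.7536] tilt 41.09 yaw 8.54
```

View pics/topcrop.png

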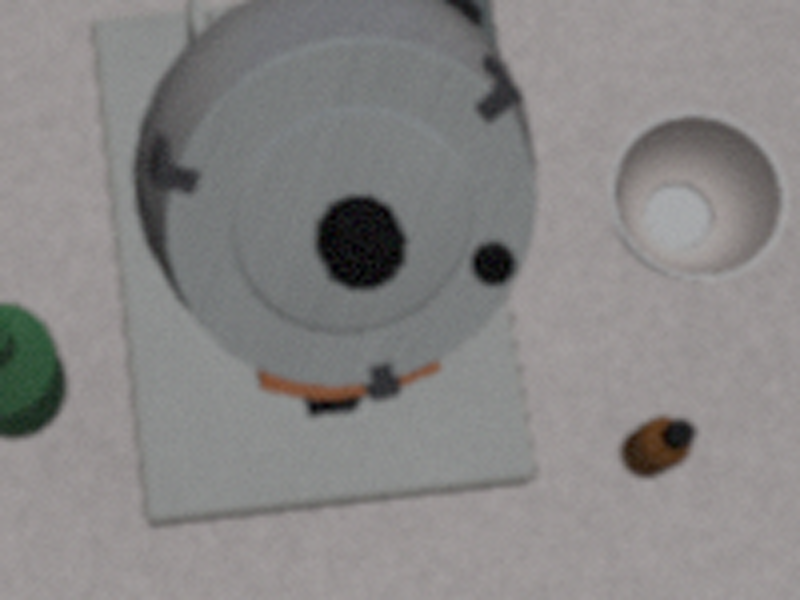

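View pics/scenecrop.png

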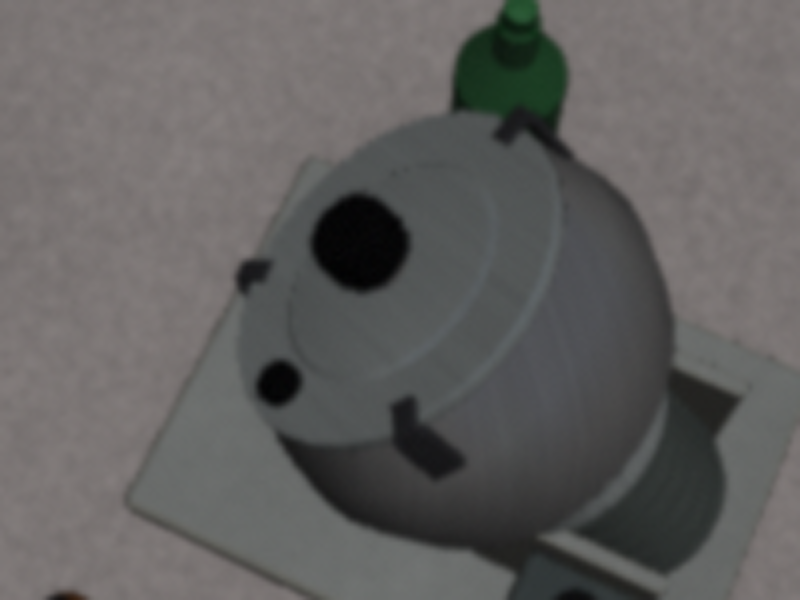

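```bash
cat >> h.py <<'E'
from scipy.spatial.transform import Rotation as Rn
psi=np.radians(8.2);s,c=np.sin(np.radians(40)),np.cos(np.radians(40))
a=np.array([-s*np.cos(psi),-s*np.sin(psi),c]);u=np.array([c*np.cos(psi),c*np.sin(psi),s]);w=np.cross(a,u)
def plan(y,xref,p):
    o=get_obs();R=np.array(o["orientation"]);x=xref-y*(xref@y);x/=np.linalg.norm(x)
    R1=np.c_[x,y,np.cross(x,y)]
    print("shift in current tool axes",(R.T@(p-o["tool_pos"])).round(4),"rotvec deg",np.degrees(Rn.from_matrix(R.T@R1).as_rotvec()).round(2))
E
python3 - <<'E'
from h import *
print({k:np.round(v,3).tolist() for k,v in calibration("wrist").items()})
R=np.array(get_obs()["orientation"])
p=np.array([.615,-.054,.262])+.15*a
print(p)
for xr in (R[:,0],w,-w,u): plan(-a,xr,p)
E
```

```text
{'camera_matrix': [[316.451, 0.0, 280.408], [0.0, 316.451, 215.074], [0.0, 0.0, 1.0]], 'T_tool_cam': [[1.0, -0.0, 0.001, 0.001], [0.001, 0.292, -0.956, -0.129], [0.0, 0.956, 0.292, 0.074], [0.0, 0.0, 0.0, 1.0]]}
[ 0.51956762 -0.06775202  0.37690667]
shift in current tool axes [-0.5507 -0.1316 -0.5187] rotvec deg [-37.3   -4.92 -14.48]
shift in current tool axes [-0.5507 -0.1316 -0.5187] rotvec deg [-39.42 -22.8   -8.3 ]
shift in current tool axes [-0.5507 -0.1316 -0.5187] rotvec deg [ 11.33 147.78 -53.79]
shift in current tool axes [-0.5507 -0.1316 -0.5187] rotvec deg [-23.07  63.39 -35.38]
```

```bash
python3 -m crank '0 0 0 -.02 -.015 -.02 -1;0 0 0 -.0275 -.015 -.026 -1;0 0 0 -.0275 -.015 -.026 -1;0 0 0 -.0275 -.015 -.026 -1;0 0 0 -.0275 -.015 -.026 -1;0 0 0 -.0275 -.015 -.026 -1;0 0 0 -.0275 -.015 -.026 -1;0 0 0 -.0275 -.015 -.026 -1' 60
python3 -m crank '0 0 0 -.0275 -.01 -.026 -1;0 0 0 -.0275 0 -.026 -1;0 0 0 -.0275 0 -.026 -1;0 0 0 -.0275 0 -.026 -1;0 0 0 -.0275 0 -.026 -1;0 0 0 -.0275 0 -.026 -1;0 0 0 -.0275 0 -.026 -1;0 0 0 -.0275 0 -.026 -1'
python3 - <<'E'
from h import *
o=get_obs();print(o["joint_positions"],o["tool_pos"])
plan(-a,np.array(o["orientation"])[:,0],np.array([.5196,-.0678,.377]))
E
```

```text
time: 1.37
tool_pos: [0.3058, 0.3413, 0.3662]
orientation: [[0.268, 0.0, -0.963], [0.963, 0.001, 0.268], [0.001, -1.0, -0.0]]
force: [0.8, 0.5, 0.6]
gripper_width: 0.0857
time: 2.03
tool_pos: [0.447, 0.0735, 0.3757]
orientation: [[0.268, 0.001, -0.963], [0.963, 0.0, 0.268], [0.001, -1.0, -0.001]]
force: [0.6, 0.7, 0.8]
gripper_width: 0.0854
[-17.29503669   8.1867128    5.79379662  96.31122702  -0.85570661
  75.48922406  63.08962929] [0.44704402 0.0735343  0.37569324]
shift in current tool axes [-0.1167 -0.0013 -0.1078] rotvec deg [-37.25  -4.9  -14.45]
```

```bash
python3 -m crank '0 0 0 -.027 0 -.025 -1;0 0 0 -.027 0 -.025 -1;0 0 0 -.027 0 -.025 -1;0 0 0 -.027 0 -.025 -1;0 0 0 -.009 0 -.008 -1;-6.21 -.82 -2.41 0 0 0 -1;-6.21 -.82 -2.41 0 0 0 -1'
python3 -m crank '-6.21 -.82 -2.41 0 0 0 -1;-6.21 -.82 -2.41 0 0 0 -1;-6.21 -.82 -2.41 0 0 0 -1;-6.21 -.82 -2.41 0 0 0 -1;0 0 0 0 0 0 -1;0 0 0 0 0 0 -1'
python3 - <<'E'
from h import *
o=get_obs();print(o["joint_positions"],o["tool_pos"])
im,d=get_image("wrist");save("w1",im)
for n in ("knob","vent"):
    for q in look_for(n,"wrist")[:2]: print(n,q,pix2w("wrist",d,*q["point"]))
plan(-a,np.array(o["orientation"])[:,0],np.array([.5196,-.0678,.377]))
E
```

```text
time: 2.62
tool_pos: [0.5211, -0.0669, 0.374]
orientation: [[0.232, 0.231, -0.945], [0.969, 0.025, 0.244], [0.08, -0.973, -0.218]]
force: [0.1, 0.2, -0.8]
gripper_width: 0.0853
time: 3.12
tool_pos: [0.5186, -0.0644, 0.3752]
orientation: [[0.113, 0.615, -0.78], [0.972, 0.093, 0.214], [0.205, -0.783, -0.587]]
force: [0.5, -0.1, 1.1]
gripper_width: 0.0853
[  0.17721153  -2.06870924  12.45465487 119.41078735 -27.0371015
  28.87307596 112.08393818] [ 0.51864449 -0.06439522  0.37519953]
knob {'point': [277.9, 192.5], 'score': 0.78} [ 0.59183556 -0.0503049   0.26358153]
vent {'point': [277.8, 192.2], 'score': 0.96} [ 0.59204888 -0.05029187  0.26334769]
shift in current tool axes [-0.0035 -0.0018  0.    ] rotvec deg [-1.45  0.17 -0.23]
```

View pics/w1.png

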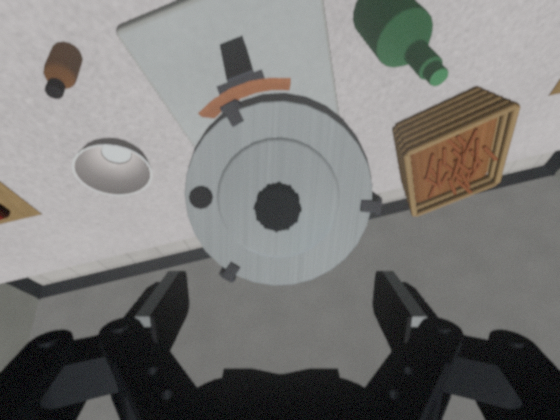

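Wrist picture: lid face on, knob at (277,207), vent at (201,197), copper plate at top (245,95). The net's knob point sits a bit off centre, so I'll fit the lid.

```bash
cat > lid.py <<'E'
from h import *
def lid(k,v):
    o=get_obs();im,d=get_image("wrist");C=calibration("wrist");K=np.array(C["camera_matrix"])
    W=np.eye(4);W[:3,:3]=o["orientation"];W[:3,3]=o["tool_pos"];T=W@np.array(C["T_tool_cam"])
    def P(m):
        vv,uu=np.nonzero(m&(d>0));dd=d[vv,uu]
        return np.c_[(uu-K[0,2])/K[0,0]*dd,-(vv-K[1,2])/K[1,1]*dd,-dd]@T[:3,:3].T+T[:3,3]
    def ray(uv):
        r=T[:3,:3]@np.array([(uv[0]-K[0,2])/K[0,0],-(uv[1]-K[1,2])/K[1,1],-1]);return T[:3,3],r
    g=im.max(2);V,U=np.mgrid[:420,:560];R=np.hypot(U-k[0],V-k[1])
    p=P((R>30)&(R<72)&(g>90));rng=np.random.default_rng(0);best=0
    for _ in range(2000):
        q=p[rng.choice(len(p),3,False)];n=np.cross(q[1]-q[0],q[2]-q[0]);l=np.linalg.norm(n)
        if l<1e-7: continue
        n/=l;i=abs((p-q[0])@n)<.0015
        if i.sum()>best:best=i.sum();bi=i
    q=p[bi];c0=q.mean(0);n=np.linalg.svd(q-c0)[2][2];n*=np.sign(n[2])
    print("lid",len(p),best,"n",n.round(4),"tilt",np.degrees(np.arccos(n[2])).round(2),"yaw",np.degrees(np.arctan2(-n[1],-n[0])).round(2))
    def hit(uv,h):
        c,r=ray(uv);return c+r*(((c0+h*n)-c)@n)/(r@n)
    out={}
    for nm,cc,r,h in (("knob",k,27,.038),("vent",v,14,.010)):
        m=(g<45)&(np.hypot(U-cc[0],V-cc[1])<r);vv,uu=np.nonzero(m);uv=(uu.mean(),vv.mean())
        pp=P(m);print(nm,m.sum(),np.round(uv,1),"plane hit",hit(uv,h).round(4),"depth h",np.median((pp-c0)@n).round(4));out[nm]=hit(uv,h)
    # all lid points at plane: centre of circle from inlier region
    m=(R<120);pp=P(m);i=abs((pp-c0)@n)<.002;pp=pp[i]
    e1=np.cross(n,[0,0,1]);e1/=np.linalg.norm(e1);e2=np.cross(n,e1)
    xy=np.c_[(pp-c0)@e1,(pp-c0)@e2].astype(np.float32)
    (cx,cy),rad=cv2.minEnclosingCircle(xy);print("lid circle",(c0+cx*e1+cy*e2).round(4),rad)
    # vent angle
    dv=out["vent"]-out["knob"];print("radial",np.hypot(dv@u,dv@w).round(4),"vent angle",np.degrees(np.arctan2(dv@w,dv@u)).round(1),"axial",(dv@a).round(4))
    return out,n,c0
E
python3 - <<'E'
from lid import *
out,n,c0=lid((277,207),(201,197))
print("tool axes\n",np.array(get_obs()["orientation"]).round(4))
for cam,k in (("scene",(275,231)),("top",(323,181))):
    T=np.linalg.inv(np.array(calibration(cam)["pose"]));K=np.array(calibration(cam)["camera_matrix"])
    for x in (out["knob"],out["vent"]):
        q=T@np.append(x,1);print(cam,[(K[0,0]*q[0]/-q[2]+K[0,2]).round(1),(K[1,1]*q[1]/q[2]+K[1,2]).round(1)])
E
```

```text
lid 13297 9480 n [-0.6145 -0.1081  0.7815] tilt 38.6 yaw 9.97
knob 1 [270. 185.] plane hit [ 0.5838 -0.0554  0.2607] depth h 0.0318
vent 0 [nan nan] plane hit [nan nan nan] depth h nan
lid circle [ 0.6242 -0.0512  0.2444] 0.10029449313879013
radial nan vent angle nan axial nan
tool axes
 [[ 0.1103  0.6163 -0.7798]
 [ 0.973   0.0932  0.2113]
 [ 0.2029 -0.782  -0.5894]]
scene [np.float64(262.6), np.float64(225.3)]
scene [np.float64(nan), np.float64(nan)]
top [np.float64(323.0), np.float64(193.4)]
top [np.float64(nan), np.float64(nan)]lid.py:23: RuntimeWarning: Mean of empty slice.
  m=(g<45)&(np.hypot(U-cc[0],V-cc[1])<r);vv,uu=np.nonzero(m);uv=(uu.mean(),vv.mean())
  ret = ret.dtype.type(ret / rcount)
  return _methods._mean(a, axis=axis, dtype=dtype,
```

Dark threshold too low for the wrist camera; raise it.

```bash
sed -i 's/g<45/g<85/' lid.py
python3 - <<'E'
from lid import *
out,n,c0=lid((277,207),(201,197))
for cam,k in (("scene",(275,231)),("top",(323,181))):
    T=np.linalg.inv(np.array(calibration(cam)["pose"]));K=np.array(calibration(cam)["camera_matrix"])
    for x in (out["knob"],out["vent"]):
        q=T@np.append(x,1);print(cam,[(K[0,0]*q[0]/-q[2]+K[0,2]).round(1),(K[1,1]*q[1]/q[2]+K[1,2]).round(1)])
E
```

```text
lid 13296 9496 n [-0.6125 -0.0998  0.7841] tilt 38.36 yaw 9.25
knob 1679 [276.5 203.8] plane hit [ 0.597  -0.0536  0.2711] depth h 0.0356
vent 365 [199.4 193.9] plane hit [ 0.6051 -0.1205  0.2332] depth h 0.0073
lid circle [ 0.6243 -0.0509  0.2443] 0.10006371140480042
radial 0.072 vent angle -110.8 axial -0.0281
scene [np.float64(268.8), np.float64(226.3)]
scene [np.float64(252.3), np.float64(263.7)]
top [np.float64(322.7), np.float64(185.1)]
top [np.float64(355.0), np.float64(187.6)]
```

```bash
cat > fit.py <<'E'
from h import *
from scipy.optimize import least_squares
obs=[("scene",(274.6,231.2),(254.1,266.4)),("top",(322.6,181.4),(355.7,186.8)),("wrist",(276.5,203.8),(199.4,193.9))]
o=get_obs();W=np.eye(4);W[:3,:3]=o["orientation"];W[:3,3]=o["tool_pos"]
cams={}
for n,_,_ in obs:
    C=calibration(n);T=np.array(C["pose"]) if "pose" in C else W@np.array(C["T_tool_cam"])
    cams[n]=(np.array(C["camera_matrix"]),np.linalg.inv(T))
def proj(n,X):
    K,T=cams[n];q=X@T[:3,:3].T+T[:3,3];return np.c_[K[0,0]*q[:,0]/-q[:,2]+K[0,2],K[1,1]*q[:,1]/q[:,2]+K[1,2]]
t=np.linspace(0,2*np.pi,60,endpoint=False)
def fr(ps):
    a=np.array([-s*np.cos(ps),-s*np.sin(ps),c]);u=np.array([c*np.cos(ps),c*np.sin(ps),s]);return a,u,np.cross(a,u)
def cen(n,C,r,h0,h1,a,u,w):
    pts=np.vstack([C+h*a+r*(np.cos(t)[:,None]*u+np.sin(t)[:,None]*w) for h in (h0,h1)])
    hu=cv2.convexHull(proj(n,pts).astype(np.float32));m=cv2.moments(hu);return np.array([m["m10"]/m["m00"],m["m01"]/m["m00"]])
def model(p):
    a,u,w=fr(p[2]);M=np.array([p[0]+.06*np.cos(p[2]),p[1]+.06*np.sin(p[2]),.135]);return M+p[3]*a,a,u,w
def res(p,full=True):
    L,a,u,w=model(p);r=[]
    for n,k,v in obs:
        f=cams[n][0][0,0]
        V=L+.074*(np.cos(p[4])*u+np.sin(p[4])*w)
        r+=[(cen(n,L,.02,.01,.038,a,u,w)-k),(cen(n,V,.011,0,.01,a,u,w)-v)]
    r=np.concatenate(r)
    return r
f=least_squares(res,[.65,-.05,.14,.14,-1.9],diff_step=1e-4)
L,a_,u_,w_=model(f.x);print("x y yaw lid ventang",f.x[:2].round(4),np.degrees(f.x[2]).round(2),f.x[3].round(4),np.degrees(f.x[4]).round(2))
print("res",f.fun.round(1));print("lid",L.round(4),"knobpt",(L+.024*a_).round(4),"a",a_.round(4))
E
python3 fit.py
```

```text
x y yaw lid ventang [ 0.6534 -0.0457] 9.11 0.1407 -112.53
res [-0.5 -0.1 -0.1 -0.1 -0.6 -0.4 -0.4 -0.7  0.   0.1 -0.4 -0.2]
lid [ 0.6234 -0.0505  0.2428] knobpt [ 0.6082 -0.053   0.2612] a [-0.6347 -0.1018  0.766 ]
```

```bash
sed -i 's/psi=np.radians(8.2)/psi=np.radians(9.11)/' h.py
cat >> h.py <<'E'
Lid=np.array([.6234,-.0505,.2428])
E
python3 - <<'E'
from h import *
o=get_obs()
R=np.array(o["orientation"]);plan(-a,R[:,0],Lid+.15*a)
p=np.array(o["tool_pos"])-Lid;print("axial",p@a,"off",p@u,p@w)
E
```

```text
shift in current tool axes [-0.0043  0.0185  0.0048] rotvec deg [-1.26 -0.01 -0.78]
axial 0.16828627963647774 off 0.006409272009274783 0.002605286724417243
```

```bash
python3 -m crank '0 0 0 -.0043 .0185 .0048 -1;-1.26 0 -.78 0 0 0 -1;0 0 0 0 0 0 -1;0 0 0 0 0 0 -1;0 0 0 0 0 0 -1'
python3 - <<'E'
from h import *
o=get_obs()
R=np.array(o["orientation"]);plan(-a,R[:,0],Lid+.06*a)
p=np.array(o["tool_pos"])-Lid;print("axial",p@a,"off",p@u,p@w,o["joint_positions"].round(1), "wt",o["wrist_torque"])
E
```

```text
time: 3.78
tool_pos: [0.5275, -0.066, 0.3576]
orientation: [[0.102, 0.635, -0.766], [0.972, 0.102, 0.214], [0.214, -0.766, -0.606]]
force: [0.8, 0.6, 0.9]
gripper_width: 0.0857
shift in current tool axes [ 0.0004  0.0904 -0.0005] rotvec deg [ 0.02  0.   -0.01]
axial 0.15039755461244098 off -0.0006332816850066203 -0.0001648442328703468 [  0.3  -0.4  13.5 121.9 -35.9  25.1 121.8] wt [-0.09399089  0.67509014  0.03937222]
```

```bash
cat > log.py <<'E'
import sys
from h import *
import json
o=get_obs();R=np.array(o["orientation"]);x=R[:,0];th=np.degrees(np.arctan2(x@w,x@u))
p=np.array(o["tool_pos"])-Lid;wt=np.array(o["wrist_torque"]);F=np.array(o["force"])
r=dict(tag=sys.argv[1],t=o["time"],th=th,j7=o["joint_positions"][6],wa=wt@a,wv=wt.tolist(),F=F.tolist(),tau7=o["tau"][6],dq7=o["dq"][6],width=o["gripper_width"],ax=p@a,pu=p@u,pw=p@w)
r={k:(v if isinstance(v,(str,list)) else float(v)) for k,v in r.items()}
open("log.txt","a").write(json.dumps(r)+"\n")
tilt=np.degrees(np.arccos(np.clip(-R[:,1]@a,-1,1)))
print("t %.2f th %.1f j7 %.1f | wt.a %.3f tau7 %.3f |wt %s F %s dq7 %.1f| off %.1f %.1f %.1f mm tilt %.2f"%(r["t"],th,r["j7"],r["wa"],r["tau7"],wt.round(2),F.round(1),r["dq7"],1e3*(p@a),1e3*(p@u),1e3*(p@w),tilt))
E
python3 log.py free; python3 -m crank '0 0 0 0 0 0 -1' >/dev/null; python3 log.py free
python3 -m crank '0 5 0 0 0 0 -1;0 7 0 0 0 0 -1;0 7 0 0 0 0 -1;0 7 0 0 0 0 -1;0 7 0 0 0 0 -1;0 7 0 0 0 0 -1;0 7 0 0 0 0 -1;0 7 0 0 0 0 -1' >/dev/null; python3 log.py free
```

```text
t 3.78 th 70.6 j7 121.8 | wt.a 0.021 tau7 0.027 |wt [-0.09  0.68  0.04] F [0.8 0.6 0.9] dq7 0.7| off 150.4 -0.6 -0.2 mm tilt 0.02
t 3.87 th 70.6 j7 121.9 | wt.a 0.004 tau7 -0.042 |wt [-0.12  0.63 -0.01] F [ 0.5 -1.3 -0.3] dq7 0.8| off 150.5 -0.6 -0.1 mm tilt 0.05
t 4.53 th 16.2 j7 67.6 | wt.a 0.038 tau7 2.423 |wt [-0.12  0.68  0.04] F [-0.   0.2  0.3] dq7 -83.3| off 150.7 -0.8 -0.1 mm tilt 0.06
```

```bash
python3 -m crank '0 7 0 0 0 0 -1;0 7 0 0 0 0 -1;0 7 0 0 0 0 -1;0 7 0 0 0 0 -1;0 7 0 0 0 0 -1;0 7 0 0 0 0 -1' >/dev/null; python3 log.py free
python3 -m crank '0 7 0 0 0 0 -1;0 7 0 0 0 0 -1;0 7 0 0 0 0 -1;0 7 0 0 0 0 -1;0 7 0 0 0 0 -1;0 7 0 0 0 0 -1' >/dev/null; python3 log.py free
python3 -m crank '0 7 0 0 0 0 -1;0 7 0 0 0 0 -1;0 7 0 0 0 0 -1;0 7 0 0 0 0 -1;0 7 0 0 0 0 -1;0 7 0 0 0 0 -1' >/dev/null; python3 log.py free
python3 -m crank '0 7 0 0 0 0 -1;0 7 0 0 0 0 -1;0 7 0 0 0 0 -1;0 7 0 0 0 0 -1;0 7 0 0 0 0 -1;0 7 0 0 0 0 -1' >/dev/null; python3 log.py free
```

```text
t 5.03 th -25.8 j7 25.6 | wt.a 0.004 tau7 2.423 |wt [-0.11  0.64  0.  ] F [ 0.3 -1.1 -0.6] dq7 -83.5| off 150.7 -0.8 -0.1 mm tilt 0.06
t 5.53 th -67.8 j7 -16.4 | wt.a 0.039 tau7 2.422 |wt [-0.14  0.66  0.02] F [ 0.1  0.2 -0.3] dq7 -83.4| off 150.7 -0.8 -0.1 mm tilt 0.06
t 6.03 th -109.8 j7 -58.4 | wt.a 0.010 tau7 2.422 |wt [-0.14  0.69 -0.01] F [-0.   0.5  0.3] dq7 -83.4| off 150.7 -0.8 -0.1 mm tilt 0.06
t 6.53 th -151.8 j7 -100.4 | wt.a 0.005 tau7 2.422 |wt [-0.12  0.69 -0.  ] F [-0.4  0.3  0.6] dq7 -83.4| off 150.7 -0.8 -0.1 mm tilt 0.06
```

```bash
python3 -m crank '0 0 0 0 .03 0 -1;0 0 0 0 .03 0 -1;0 0 0 0 .02 0 -1;0 0 0 0 0 0 -1;0 0 0 0 0 0 -1'; python3 log.py app
python3 - <<'E'
from h import *
R=np.array(get_obs()["orientation"]);plan(-a,R[:,0],Lid+.022*a)
im,d=get_image("wrist");save("w2",im)
E
```

```text
time: 6.95
tool_pos: [0.5778, -0.0578, 0.2952]
orientation: [[-0.589, 0.634, 0.501], [-0.578, 0.102, -0.809], [-0.564, -0.767, 0.306]]
force: [-0.4, -0.3, 0.3]
gripper_width: 0.0854
t 6.95 th -151.5 j7 -81.3 | wt.a 0.023 tau7 0.521 |wt [-0.17  0.67 -0.02] F [-0.4 -0.3  0.3] dq7 -1.2| off 69.8 -1.6 0.0 mm tilt 0.08
shift in current tool axes [-0.0015  0.0478  0.0009] rotvec deg [ 0.07 -0.    0.04]
```

View pics/w2.png

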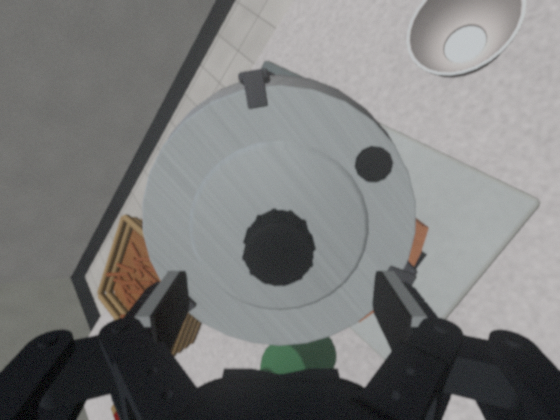

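Wrist picture: knob at (279,247), centred between the jaws (columns 175–385). Going in.

```bash
python3 -m crank '0 0 0 -.0015 .024 .0009 -1;0 0 0 0 .024 0 -1;0 0 0 0 0 0 -1;0 0 0 0 0 0 -1'; python3 log.py app
python3 -m crank '0 0 0 0 0 0 -.4;0 0 0 0 0 0 -.4;0 0 0 0 0 0 -.2;0 0 0 0 0 0 -.2' 80;python3 log.py close
```

```text
time: 7.33
tool_pos: [0.6094, -0.0532, 0.2608]
orientation: [[-0.589, 0.635, 0.5], [-0.578, 0.102, -0.81], [-0.565, -0.766, 0.307]]
force: [-0.1, 0.5, 0.1]
gripper_width: 0.0854
t 7.33 th -151.5 j7 -67.7 | wt.a 0.045 tau7 0.723 |wt [-0.15  0.63  0.02] F [-0.1  0.5  0.1] dq7 -1.7| off 22.9 0.7 -0.5 mm tilt 0.04
time: 7.67
tool_pos: [0.6094, -0.053, 0.2613]
orientation: [[-0.588, 0.636, 0.5], [-0.579, 0.101, -0.809], [-0.566, -0.765, 0.309]]
force: [0.2, 0.4, 0.3]
gripper_width: 0.0518
t 7.67 th -151.4 j7 -67.5 | wt.a 0.038 tau7 -0.034 |wt [-0.12  0.62  0.04] F [0.2 0.4 0.3] dq7 0.5| off 23.3 1.0 -0.3 mm tilt 0.12
```

```bash
python3 -m crank '0 0 0 0 0 0 0.1;0 0 0 0 0 0 .3;0 0 0 0 0 0 1;0 0 0 0 0 0 1;0 0 0 0 0 0 1' 80;python3 log.py grip
```

```text
time: 8.08
tool_pos: [0.6088, -0.0535, 0.2609]
orientation: [[-0.589, 0.636, 0.5], [-0.578, 0.101, -0.81], [-0.565, -0.765, 0.308]]
force: [-9.8, -0.6, 8.2]
gripper_width: 0.0381
t 8.08 th -151.5 j7 -67.4 | wt.a 0.041 tau7 -0.029 |wt [-0.25  1.29  0.02] F [-9.8 -0.6  8.2] dq7 -0.1| off 23.4 0.2 -0.6 mm tilt 0.08
```

```bash
r(){ tail -2 | head -0; }
python3 -m crank '0 -3 0 0 0 0 1;0 -3 0 0 0 0 1' >/dev/null;python3 log.py up
python3 -m crank '0 -3 0 0 0 0 1;0 -3 0 0 0 0 1' >/dev/null;python3 log.py up
python3 -m crank '0 -3 0 0 0 0 1;0 -3 0 0 0 0 1' >/dev/null;python3 log.py up
python3 -m crank '0 -3 0 0 0 0 1;0 -3 0 0 0 0 1' >/dev/null;python3 log.py up
python3 -c "
from h import *
im,d=get_image('wrist');save('w3',im)"
```

```text
t 8.25 th -145.4 j7 -61.9 | wt.a -0.234 tau7 -0.835 |wt [-0.05  1.33 -0.17] F [-9.4 -0.9  8.4] dq7 33.1| off 23.4 0.2 -0.6 mm tilt 0.08
t 8.42 th -139.4 j7 -56.4 | wt.a -0.263 tau7 -0.666 |wt [-0.05  1.39 -0.2 ] F [-9.3 -0.2  8.2] dq7 32.5| off 23.4 0.2 -0.6 mm tilt 0.08
t 8.58 th -133.4 j7 -50.9 | wt.a -0.262 tau7 -0.671 |wt [-0.14  1.38 -0.27] F [-9.6 -1.1  8.5] dq7 32.5| off 23.4 0.2 -0.6 mm tilt 0.08
t 8.75 th -127.4 j7 -45.4 | wt.a -0.241 tau7 -0.680 |wt [-0.17  1.34 -0.28] F [-8.7  0.6  9. ] dq7 32.8| off 23.4 0.1 -0.6 mm tilt 0.08
```

View pics/w3.png

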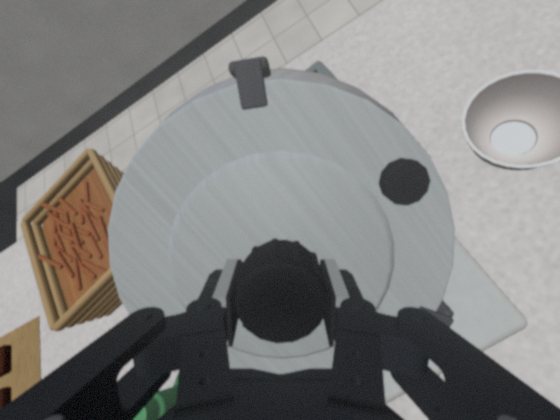

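Wrist picture: the pads hold the knob, and the vent (405,182) keeps its place relative to the tool, so the drum is turning with it. Carrying on with the sweep.

```bash
python3 -m crank '0 -3 0 0 0 0 1;0 -3 0 0 0 0 1' >/dev/null;python3 log.py up
python3 -m crank '0 -3 0 0 0 0 1;0 -3 0 0 0 0 1' >/dev/null;python3 log.py up
python3 -m crank '0 -3 0 0 0 0 1;0 -3 0 0 0 0 1' >/dev/null;python3 log.py up
python3 -m crank '0 -3 0 0 0 0 1;0 -3 0 0 0 0 1' >/dev/null;python3 log.py up
python3 -m crank '0 -3 0 0 0 0 1;0 -3 0 0 0 0 1' >/dev/null;python3 log.py up
python3 -m crank '0 -3 0 0 0 0 1;0 -3 0 0 0 0 1' >/dev/null;python3 log.py up
python3 -m crank '0 -3 0 0 0 0 1;0 -3 0 0 0 0 1' >/dev/null;python3 log.py up
python3 -m crank '0 -3 0 0 0 0 1;0 -3 0 0 0 0 1' >/dev/null;python3 log.py up
python3 -m crank '0 -3 0 0 0 0 1;0 -3 0 0 0 0 1' >/dev/null;python3 log.py up
python3 -m crank '0 -3 0 0 0 0 1;0 -3 0 0 0 0 1' >/dev/null;python3 log.py up
python3 -m crank '0 -3 0 0 0 0 1;0 -3 0 0 0 0 1' >/dev/null;python3 log.py up
python3 -m crank '0 -3 0 0 0 0 1;0 -3 0 0 0 0 1' >/dev/null;python3 log.py up
python3 -m crank '0 -3 0 0 0 0 1;0 -3 0 0 0 0 1' >/dev/null;python3 log.py up
python3 -m crank '0 -3 0 0 0 0 1;0 -3 0 0 0 0 1' >/dev/null;python3 log.py up
python3 -m crank '0 -3 0 0 0 0 1;0 -3 0 0 0 0 1' >/dev/null;python3 log.py up
```

```text
t 8.97 th -121.4 j7 -39.9 | wt.a -0.247 tau7 -0.825 |wt [-0.12  1.33 -0.24] F [-9.8 -0.9  8.2] dq7 33.4| off 23.4 0.1 -0.7 mm tilt 0.08
t 9.13 th -115.4 j7 -34.3 | wt.a -0.294 tau7 -0.709 |wt [-0.14  1.29 -0.33] F [-8.9 -0.1  8.6] dq7 33.2| off 23.4 0.1 -0.7 mm tilt 0.09
t 9.30 th -109.4 j7 -28.7 | wt.a -0.231 tau7 -0.725 |wt [-0.25  1.38 -0.33] F [-9.6 -0.6  7.9] dq7 33.6| off 23.4 0.1 -0.7 mm tilt 0.09
t 9.47 th -103.4 j7 -23.1 | wt.a -0.220 tau7 -0.742 |wt [-0.23  1.32 -0.3 ] F [-9.9 -0.2  7.4] dq7 33.8| off 23.4 0.1 -0.7 mm tilt 0.09
t 9.63 th -97.4 j7 -17.3 | wt.a -0.242 tau7 -0.760 |wt [-0.2   1.3  -0.31] F [-9.1 -0.8  8. ] dq7 34.2| off 23.4 0.1 -0.8 mm tilt 0.09
t 9.80 th -91.4 j7 -11.6 | wt.a -0.259 tau7 -0.777 |wt [-0.17  1.24 -0.32] F [-10.   -0.3   7.7] dq7 34.5| off 23.4 0.1 -0.8 mm tilt 0.09
t 9.97 th -85.4 j7 -5.8 | wt.a -0.243 tau7 -0.794 |wt [-0.2   1.17 -0.32] F [-9.3 -1.7  7.1] dq7 34.6| off 23.4 0.1 -0.8 mm tilt 0.10
t 10.13 th -79.4 j7 0.0 | wt.a -0.214 tau7 -0.811 |wt [-0.18  1.23 -0.26] F [-8.7 -2.1  7.4] dq7 34.8| off 23.4 0.1 -0.9 mm tilt 0.10
t 10.30 th -73.
[... 234 characters left out ...]
 0.1 -0.9 mm tilt 0.10
t 10.63 th -61.4 j7 17.6 | wt.a -0.191 tau7 -0.857 |wt [-0.11  1.22 -0.18] F [-9.6 -1.5  7.6] dq7 35.2| off 23.4 0.1 -0.9 mm tilt 0.11
t 10.80 th -55.4 j7 23.6 | wt.a -0.172 tau7 -0.872 |wt [-0.18  1.22 -0.21] F [-10.2  -2.1   8. ] dq7 35.1| off 23.4 0.1 -0.9 mm tilt 0.11
t 10.97 th -49.4 j7 29.5 | wt.a -0.111 tau7 -0.885 |wt [-0.22  1.23 -0.17] F [-9.1 -2.   7.9] dq7 35.3| off 23.4 0.1 -0.9 mm tilt 0.11
t 11.13 th -43.4 j7 35.4 | wt.a -0.138 tau7 -0.899 |wt [-0.23  1.25 -0.2 ] F [-9.3 -1.9  7.7] dq7 35.3| off 23.4 0.2 -1.0 mm tilt 0.11
t 11.30 th -37.4 j7 41.3 | wt.a -0.137 tau7 -0.911 |wt [-0.23  1.21 -0.2 ] F [-8.9 -1.7  8.8] dq7 35.4| off 23.4 0.2 -1.0 mm tilt 0.11
```

```bash
python3 -m crank '0 -3 0 0 0 0 1;0 -3 0 0 0 0 1' >/dev/null;python3 log.py up
python3 -m crank '0 -3 0 0 0 0 1;0 -3 0 0 0 0 1' >/dev/null;python3 log.py up
python3 -m crank '0 -3 0 0 0 0 1;0 -3 0 0 0 0 1' >/dev/null;python3 log.py up
python3 -m crank '0 -3 0 0 0 0 1;0 -3 0 0 0 0 1' >/dev/null;python3 log.py up
python3 -m crank '0 -3 0 0 0 0 1;0 -3 0 0 0 0 1' >/dev/null;python3 log.py up
python3 -m crank '0 -3 0 0 0 0 1;0 -3 0 0 0 0 1' >/dev/null;python3 log.py up
python3 -m crank '0 -3 0 0 0 0 1;0 -3 0 0 0 0 1' >/dev/null;python3 log.py up
python3 -m crank '0 -3 0 0 0 0 1;0 -3 0 0 0 0 1' >/dev/null;python3 log.py up
python3 -m crank '0 -3 0 0 0 0 1;0 -3 0 0 0 0 1' >/dev/null;python3 log.py up
python3 -m crank '0 -3 0 0 0 0 1;0 -3 0 0 0 0 1' >/dev/null;python3 log.py up
python3 -m crank '0 -3 0 0 0 0 1;0 -3 0 0 0 0 1' >/dev/null;python3 log.py up
python3 -m crank '0 -3 0 0 0 0 1;0 -3 0 0 0 0 1' >/dev/null;python3 log.py up
python3 -m crank '0 -3 0 0 0 0 1;0 -3 0 0 0 0 1' >/dev/null;python3 log.py up
python3 -m crank '0 -3 0 0 0 0 1;0 -3 0 0 0 0 1' >/dev/null;python3 log.py up
python3 -m crank '0 -3 0 0 0 0 1;0 -3 0 0 0 0 1' >/dev/null;python3 log.py up
python3 -m crank '0 -3 0 0 0 0 1;0 -3 0 0 0 0 1' >/dev/null;python3 log.py up
cat > fitlog.py <<'E'
from h import *
import json
L=[json.loads(l) for l in open("log.txt")];L=[l for l in L if l["tag"] in("up","dn")]
th=np.radians([l["th"] for l in L]);sg=np.array([1 if l["tag"]=="up" else -1 for l in L]);y=np.array([l["wa"] for l in L])-.02
def go(sel,cols):
    A=np.c_[np.cos(th),np.sin(th),*[q for q in cols]][sel];x,r,_,_=np.linalg.lstsq(A,y[sel],rcond=None)
    sd=np.std(y[sel]-A@x);cov=np.linalg.inv(A.T@A)*sd**2
    amp=np.hypot(x[0],x[1]);ph=np.arctan2(x[1],x[0])
    g=np.array([-x[1],x[0]])/amp**2;print("n",sel.sum(),"amp %.3f"%amp,"phase deg %.1f +- %.1f"%(np.degrees(ph),np.degrees(np.sqrt(g@cov[:2,:2]@g))),"other",x[2:].round(3),"sd",sd.round(3))
    return ph
one=np.ones(len(th))
if (sg>0).any(): go(sg>0,[one])
if (sg<0).any():
    go(sg<0,[one]);go(sg!=0,[one,sg]);go(sg!=0,[sg])
E
python3 fitlog.py
```

```text
t 11.47 th -31.3 j7 47.3 | wt.a -0.132 tau7 -0.924 |wt [-0.2   1.25 -0.17] F [-9.9 -2.5  9. ] dq7 35.5| off 23.4 0.2 -1.0 mm tilt 0.11
t 11.63 th -25.3 j7 53.2 | wt.a -0.079 tau7 -0.934 |wt [-0.26  1.26 -0.15] F [-8.6 -1.6  7.2] dq7 35.5| off 23.4 0.2 -1.0 mm tilt 0.12
t 11.80 th -19.3 j7 59.2 | wt.a -0.085 tau7 -0.945 |wt [-0.24  1.28 -0.14] F [-8.1 -1.9  8.1] dq7 35.4| off 23.4 0.2 -1.0 mm tilt 0.12
t 11.97 th -13.3 j7 65.2 | wt.a -0.113 tau7 -0.954 |wt [-0.26  1.32 -0.19] F [-9.8 -2.   7.3] dq7 35.6| off 23.4 0.3 -1.0 mm tilt 0.12
t 12.13 th -7.3 j7 71.1 | wt.a -0.096 tau7 -0.962 |wt [-0.23  1.26 -0.15] F [-9.  -2.   8.1] dq7 35.6| off 23.4 0.3 -1.0 mm tilt 0.12
t 12.30 th -1.3 j7 77.1 | wt.a -0.062 tau7 -0.969 |wt [-0.35  1.35 -0.19] F [-9.4 -1.9  8.2] dq7 35.6| off 23.4 0.4 -1.0 mm tilt 0.13
t 12.47 th 4.7 j7 83.1 | wt.a -0.104 tau7 -0.975 |wt [-0.29  1.28 -0.21] F [-9.2 -1.7  8.5] dq7 35.6| off 23.4 0.4 -1.0 mm tilt 0.12
t 12.63 th 10.7 j7 89.0 | wt.a -0.059 tau7 -0.979 |wt [-0.35  1.33 -0.19] F [-9.2 -1.3  8.7] dq7 35.6| off 23.4 0.3 -1.0 mm tilt 0.13
t 12.80 th 16.7 j7 95.0 |
[... 412 characters left out ...]
.069 tau7 -0.985 |wt [-0.43  1.25 -0.28] F [-7.6 -0.4  8.9] dq7 35.7| off 23.4 0.4 -1.0 mm tilt 0.13
t 13.47 th 40.7 j7 118.9 | wt.a -0.042 tau7 -0.983 |wt [-0.52  1.29 -0.31] F [-8.6 -1.   7.3] dq7 35.7| off 23.4 0.5 -1.0 mm tilt 0.13
t 13.63 th 46.7 j7 124.9 | wt.a -0.100 tau7 -0.981 |wt [-0.49  1.25 -0.37] F [-8.3 -1.4  8.1] dq7 35.6| off 23.4 0.5 -1.0 mm tilt 0.13
t 13.80 th 52.7 j7 130.9 | wt.a -0.044 tau7 -0.975 |wt [-0.5   1.23 -0.31] F [-8.5 -1.5  8.8] dq7 35.5| off 23.4 0.5 -0.9 mm tilt 0.13
t 13.97 th 58.7 j7 136.9 | wt.a -0.030 tau7 -0.971 |wt [-0.57  1.09 -0.37] F [-8.3  0.1  8.5] dq7 35.6| off 23.4 0.5 -1.0 mm tilt 0.13
n 35 amp 0.109 phase deg 41.4 +- 6.1 other [-0.17] sd 0.027
```

```bash
python3 -m crank '0 1 0 0 0 0 1;0 2 0 0 0 0 1' >/dev/null;python3 log.py dnx
python3 -m crank '0 3 0 0 0 0 1;0 3 0 0 0 0 1' >/dev/null;python3 log.py dn
python3 -m crank '0 3 0 0 0 0 1;0 3 0 0 0 0 1' >/dev/null;python3 log.py dn
python3 -m crank '0 3 0 0 0 0 1;0 3 0 0 0 0 1' >/dev/null;python3 log.py dn
python3 -m crank '0 3 0 0 0 0 1;0 3 0 0 0 0 1' >/dev/null;python3 log.py dn
python3 -m crank '0 3 0 0 0 0 1;0 3 0 0 0 0 1' >/dev/null;python3 log.py dn
python3 -m crank '0 3 0 0 0 0 1;0 3 0 0 0 0 1' >/dev/null;python3 log.py dn
python3 -m crank '0 3 0 0 0 0 1;0 3 0 0 0 0 1' >/dev/null;python3 log.py dn
python3 -m crank '0 3 0 0 0 0 1;0 3 0 0 0 0 1' >/dev/null;python3 log.py dn
python3 -m crank '0 3 0 0 0 0 1;0 3 0 0 0 0 1' >/dev/null;python3 log.py dn
python3 -m crank '0 3 0 0 0 0 1;0 3 0 0 0 0 1' >/dev/null;python3 log.py dn
python3 -m crank '0 3 0 0 0 0 1;0 3 0 0 0 0 1' >/dev/null;python3 log.py dn
python3 -m crank '0 3 0 0 0 0 1;0 3 0 0 0 0 1' >/dev/null;python3 log.py dn
python3 -m crank '0 3 0 0 0 0 1;0 3 0 0 0 0 1' >/dev/null;python3 log.py dn
python3 -m crank '0 3 0 0 0 0 1;0 3 0 0 0 0 1' >/dev/null;python3 log.py dn
python3 -m crank '0 3 0 0 0 0 1;0 3 0 0 0 0 1' >/dev/null;python3 log.py dn
python3 -m crank '0 3 0 0 0 0 1;0 3 0 0 0 0 1' >/dev/null;python3 log.py dn
python3 -m crank '0 3 0 0 0 0 1;0 3 0 0 0 0 1' >/dev/null;python3 log.py dn
python3 fitlog.py
```

```text
t 14.13 th 55.6 j7 134.4 | wt.a 0.248 tau7 0.770 |wt [-0.68  1.08 -0.09] F [-8.  -0.5  7.9] dq7 -20.8| off 23.4 0.5 -1.0 mm tilt 0.13
t 14.30 th 49.4 j7 129.4 | wt.a 0.306 tau7 0.636 |wt [-0.64  1.15  0.02] F [-8.  -1.4  7.9] dq7 -29.1| off 23.4 0.5 -1.0 mm tilt 0.13
t 14.47 th 43.4 j7 124.5 | wt.a 0.244 tau7 0.592 |wt [-0.63  1.15 -0.05] F [-8.2 -1.1  7.6] dq7 -29.6| off 23.4 0.5 -1.0 mm tilt 0.13
t 14.63 th 37.4 j7 119.4 | wt.a 0.305 tau7 0.604 |wt [-0.66  1.13  0.  ] F [-7.6 -2.3  8. ] dq7 -30.2| off 23.4 0.5 -1.0 mm tilt 0.13
t 14.80 th 31.4 j7 114.3 | wt.a 0.357 tau7 0.617 |wt [-0.66  1.15  0.07] F [-8.5 -1.7  8.3] dq7 -30.8| off 23.4 0.4 -1.0 mm tilt 0.13
t 14.97 th 25.4 j7 109.1 | wt.a 0.286 tau7 0.629 |wt [-0.6   1.21  0.04] F [-8.9 -1.4  8.1] dq7 -31.2| off 23.4 0.4 -1.0 mm tilt 0.13
t 15.13 th 19.4 j7 103.8 | wt.a 0.251 tau7 0.641 |wt [-0.57  1.18  0.01] F [-7.3 -1.9  8.4] dq7 -31.5| off 23.4 0.4 -1.0 mm tilt 0.12
t 15.30 th 13.4 j7 98.5 | wt.a 0.339 tau7 0.652 |wt [-0.58  1.21  0.12] F [-8.1 -2.3  6.6] dq7 -31.9| off 23.4 0.4 -1.1 mm tilt 0.13
t 15.47 th 7.4 j7 93.1 | wt.a
[... 853 characters left out ...]
.6  5.9] dq7 -33.5| off 23.4 0.2 -1.0 mm tilt 0.11
t 16.63 th -34.6 j7 54.2 | wt.a 0.212 tau7 0.756 |wt [-0.49  1.05  0.01] F [-9.7 -1.8  7.9] dq7 -33.6| off 23.4 0.2 -1.0 mm tilt 0.10
t 16.80 th -40.6 j7 48.6 | wt.a 0.258 tau7 0.771 |wt [-0.5   1.1   0.07] F [-8.7 -0.7  7.8] dq7 -33.7| off 23.4 0.2 -0.9 mm tilt 0.10
t 16.97 th -46.6 j7 42.9 | wt.a 0.196 tau7 0.785 |wt [-0.48  1.04 -0.01] F [-8.7 -0.6  7.6] dq7 -33.9| off 23.4 0.2 -1.0 mm tilt 0.10
n 35 amp 0.109 phase deg 41.4 +- 6.1 other [-0.17] sd 0.027
n 17 amp 0.073 phase deg 50.9 +- 44.9 other [0.204] sd 0.034
n 52 amp 0.108 phase deg 39.2 +- 5.8 other [-0.001 -0.172] sd 0.03
n 52 amp 0.107 phase deg 39.5 +- 3.5 other [-0.172] sd 0.03
```

```bash
python3 -m crank '0 3 0 0 0 0 1;0 3 0 0 0 0 1' >/dev/null;python3 log.py dn
python3 -m crank '0 3 0 0 0 0 1;0 3 0 0 0 0 1' >/dev/null;python3 log.py dn
python3 -m crank '0 3 0 0 0 0 1;0 3 0 0 0 0 1' >/dev/null;python3 log.py dn
python3 -m crank '0 3 0 0 0 0 1;0 3 0 0 0 0 1' >/dev/null;python3 log.py dn
python3 -m crank '0 3 0 0 0 0 1;0 3 0 0 0 0 1' >/dev/null;python3 log.py dn
python3 -m crank '0 3 0 0 0 0 1;0 3 0 0 0 0 1' >/dev/null;python3 log.py dn
python3 -m crank '0 3 0 0 0 0 1;0 3 0 0 0 0 1' >/dev/null;python3 log.py dn
python3 -m crank '0 3 0 0 0 0 1;0 3 0 0 0 0 1' >/dev/null;python3 log.py dn
python3 -m crank '0 3 0 0 0 0 1;0 3 0 0 0 0 1' >/dev/null;python3 log.py dn
python3 -m crank '0 3 0 0 0 0 1;0 3 0 0 0 0 1' >/dev/null;python3 log.py dn
python3 -m crank '0 3 0 0 0 0 1;0 3 0 0 0 0 1' >/dev/null;python3 log.py dn
python3 -m crank '0 3 0 0 0 0 1;0 3 0 0 0 0 1' >/dev/null;python3 log.py dn
python3 -m crank '0 3 0 0 0 0 1;0 3 0 0 0 0 1' >/dev/null;python3 log.py dn
python3 -m crank '0 3 0 0 0 0 1;0 3 0 0 0 0 1' >/dev/null;python3 log.py dn
python3 -m crank '0 3 0 0 0 0 1;0 3 0 0 0 0 1' >/dev/null;python3 log.py dn
python3 -m crank '0 3 0 0 0 0 1;0 3 0 0 0 0 1' >/dev/null;python3 log.py dn
python3 -m crank '0 3 0 0 0 0 1;0 3 0 0 0 0 1' >/dev/null;python3 log.py dn
python3 fitlog.py
```

```text
t 17.13 th -52.6 j7 37.2 | wt.a 0.198 tau7 0.800 |wt [-0.48  1.08  0.  ] F [-9.4 -1.5  6.9] dq7 -34.0| off 23.4 0.1 -1.0 mm tilt 0.10
t 17.30 th -58.6 j7 31.5 | wt.a 0.130 tau7 0.814 |wt [-0.45  1.13 -0.05] F [-9.5 -1.5  6.7] dq7 -34.1| off 23.4 0.1 -0.9 mm tilt 0.10
t 17.47 th -64.6 j7 25.8 | wt.a 0.216 tau7 0.830 |wt [-0.53  1.08 -0.02] F [-9.6 -1.2  7. ] dq7 -34.2| off 23.4 0.1 -0.9 mm tilt 0.09
t 17.63 th -70.6 j7 20.0 | wt.a 0.123 tau7 0.844 |wt [-0.47  1.08 -0.08] F [-9.9 -0.8  7.6] dq7 -34.3| off 23.4 0.1 -0.8 mm tilt 0.09
t 17.80 th -76.6 j7 14.3 | wt.a 0.160 tau7 0.858 |wt [-0.46  1.15 -0.02] F [-9.1 -0.7  6.7] dq7 -34.2| off 23.4 0.1 -0.9 mm tilt 0.09
t 17.97 th -82.6 j7 8.5 | wt.a 0.142 tau7 0.872 |wt [-0.5   1.18 -0.07] F [-9.  -1.2  7. ] dq7 -34.3| off 23.4 0.1 -0.9 mm tilt 0.09
t 18.13 th -88.6 j7 2.7 | wt.a 0.113 tau7 0.885 |wt [-0.43  1.16 -0.06] F [-8.4 -0.5  7.3] dq7 -34.3| off 23.4 0.1 -0.8 mm tilt 0.08
t 18.30 th -94.6 j7 -3.0 | wt.a 0.148 tau7 0.897 |wt [-0.47  1.24 -0.03] F [-9.5 -0.3  7.8] dq7 -34.4| off 23.4 0.1 -0.8 mm tilt 0.08
t 18.47 th -100.6 j7 -8.8 | wt
[... 741 characters left out ...]
] dq7 -34.8| off 23.4 0.1 -0.7 mm tilt 0.07
t 19.47 th -136.6 j7 -43.7 | wt.a 0.103 tau7 0.957 |wt [-0.25  1.29  0.1 ] F [-8.7 -0.4  8.9] dq7 -34.7| off 23.4 0.2 -0.6 mm tilt 0.07
t 19.63 th -142.6 j7 -49.5 | wt.a 0.009 tau7 0.961 |wt [-0.14  1.25  0.06] F [-9.9 -0.7  7.5] dq7 -34.8| off 23.4 0.2 -0.6 mm tilt 0.07
t 19.80 th -148.6 j7 -55.4 | wt.a 0.029 tau7 0.963 |wt [-0.14  1.23  0.08] F [-9.1 -0.9  8.3] dq7 -34.8| off 23.4 0.2 -0.6 mm tilt 0.07
n 35 amp 0.109 phase deg 41.4 +- 6.1 other [-0.17] sd 0.027
n 34 amp 0.125 phase deg 25.6 +- 6.9 other [0.146] sd 0.034
n 69 amp 0.116 phase deg 33.1 +- 4.8 other [-0.012 -0.167] sd 0.031
n 69 amp 0.115 phase deg 40.3 +- 2.9 other [-0.168] sd 0.032
```

```bash
python3 -m crank '0 3 0 0 0 0 1;0 3 0 0 0 0 1' >/dev/null;python3 log.py dn
python3 -m crank '0 3 0 0 0 0 1;0 3 0 0 0 0 1' >/dev/null;python3 log.py dn
python3 -m crank '0 3 0 0 0 0 1;0 3 0 0 0 0 1' >/dev/null;python3 log.py dn
python3 -m crank '0 3 0 0 0 0 1;0 3 0 0 0 0 1' >/dev/null;python3 log.py dn
python3 -m crank '0 3 0 0 0 0 1;0 3 0 0 0 0 1' >/dev/null;python3 log.py dn
python3 -m crank '0 3 0 0 0 0 1;0 3 0 0 0 0 1' >/dev/null;python3 log.py dn
python3 -m crank '0 3 0 0 0 0 1;0 3 0 0 0 0 1' >/dev/null;python3 log.py dn
python3 -m crank '0 3 0 0 0 0 1;0 3 0 0 0 0 1' >/dev/null;python3 log.py dn
python3 -m crank '0 3 0 0 0 0 1;0 3 0 0 0 0 1' >/dev/null;python3 log.py dn
python3 -m crank '0 3 0 0 0 0 1;0 3 0 0 0 0 1' >/dev/null;python3 log.py dn
python3 -m crank '0 3 0 0 0 0 1;0 3 0 0 0 0 1' >/dev/null;python3 log.py dn
python3 -m crank '0 3 0 0 0 0 1;0 3 0 0 0 0 1' >/dev/null;python3 log.py dn
python3 -m crank '0 3 0 0 0 0 1;0 3 0 0 0 0 1' >/dev/null;python3 log.py dn
python3 -m crank '0 3 0 0 0 0 1;0 3 0 0 0 0 1' >/dev/null;python3 log.py dn
python3 -m crank '0 3 0 0 0 0 1;0 3 0 0 0 0 1' >/dev/null;python3 log.py dn
python3 fitlog.py
```

```text
t 19.97 th -154.6 j7 -61.2 | wt.a 0.025 tau7 0.964 |wt [-0.1   1.17  0.1 ] F [-10.   -1.    7.9] dq7 -34.9| off 23.4 0.2 -0.6 mm tilt 0.07
t 20.13 th -160.6 j7 -67.1 | wt.a 0.023 tau7 0.964 |wt [-0.11  1.14  0.09] F [-9.4 -0.2  7.3] dq7 -34.9| off 23.4 0.3 -0.6 mm tilt 0.07
t 20.30 th -166.6 j7 -72.9 | wt.a 0.056 tau7 0.962 |wt [-0.11  1.12  0.13] F [-10.2   0.1   8.5] dq7 -34.9| off 23.4 0.3 -0.6 mm tilt 0.08
t 20.47 th -172.6 j7 -78.8 | wt.a 0.098 tau7 0.959 |wt [-0.12  1.04  0.16] F [-8.6 -1.7  8.5] dq7 -34.9| off 23.4 0.3 -0.6 mm tilt 0.07
t 20.63 th -178.6 j7 -84.7 | wt.a 0.052 tau7 0.955 |wt [-0.07  1.03  0.14] F [-9.4  0.5  8.2] dq7 -35.0| off 23.4 0.3 -0.6 mm tilt 0.08
t 20.80 th 175.4 j7 -90.5 | wt.a 0.026 tau7 0.949 |wt [-0.05  0.95  0.12] F [-9.3 -0.2  8.8] dq7 -34.9| off 23.4 0.3 -0.6 mm tilt 0.08
t 20.97 th 169.4 j7 -96.4 | wt.a 0.070 tau7 0.942 |wt [-0.05  0.88  0.17] F [-9.2 -0.5  7.4] dq7 -35.0| off 23.4 0.4 -0.6 mm tilt 0.08
t 21.13 th 163.4 j7 -102.3 | wt.a 0.097 tau7 0.934 |wt [-0.13  0.83  0.13] F [-10.    0.    7.7] dq7 -34.9| off 23.4 0.4 -0.6 mm tilt 0.08
t 21.
[... 495 characters left out ...]
] dq7 -35.1| off 23.4 0.5 -0.6 mm tilt 0.09
t 21.97 th 133.4 j7 -131.7 | wt.a 0.148 tau7 0.884 |wt [-0.31  0.61  0.02] F [-8.5 -0.2  8.9] dq7 -35.2| off 23.4 0.5 -0.7 mm tilt 0.10
t 22.13 th 127.4 j7 -137.6 | wt.a 0.129 tau7 0.872 |wt [-0.35  0.64 -0.03] F [-8.8  0.   7.5] dq7 -35.1| off 23.4 0.5 -0.7 mm tilt 0.10
t 22.30 th 121.4 j7 -143.5 | wt.a 0.117 tau7 0.860 |wt [-0.32  0.65 -0.03] F [-8.8  0.5  8.3] dq7 -35.2| off 23.4 0.6 -0.7 mm tilt 0.10
n 35 amp 0.109 phase deg 41.4 +- 6.1 other [-0.17] sd 0.027
n 49 amp 0.123 phase deg 28.1 +- 3.3 other [0.149] sd 0.032
n 84 amp 0.119 phase deg 29.7 +- 2.8 other [-0.017 -0.166] sd 0.031
n 84 amp 0.119 phase deg 35.7 +- 2.5 other [-0.162] sd 0.032
```

```bash
python3 -m crank '0 3 0 0 0 0 1' >/dev/null;python3 log.py dn
python3 -m crank '0 3 0 0 0 0 1' >/dev/null;python3 log.py dn
python3 -m crank '0 3 0 0 0 0 1' >/dev/null;python3 log.py dn
python3 -m crank '0 -1 0 0 0 0 1;0 -3 0 0 0 0 1' >/dev/null;python3 log.py upx
python3 -m crank '0 -3 0 0 0 0 1' >/dev/null;python3 log.py up
python3 -m crank '0 -3 0 0 0 0 1' >/dev/null;python3 log.py up
python3 -m crank '0 -3 0 0 0 0 1' >/dev/null;python3 log.py up
python3 -m crank '0 -3 0 0 0 0 1' >/dev/null;python3 log.py up
python3 -m crank '0 -3 0 0 0 0 1' >/dev/null;python3 log.py up
python3 -m crank '0 -3 0 0 0 0 1' >/dev/null;python3 log.py up
python3 -m crank '0 -3 0 0 0 0 1' >/dev/null;python3 log.py up
python3 -m crank '0 -3 0 0 0 0 1' >/dev/null;python3 log.py up
python3 -m crank '0 -3 0 0 0 0 1' >/dev/null;python3 log.py up
python3 -m crank '0 -3 0 0 0 0 1' >/dev/null;python3 log.py up
python3 -m crank '0 -3 0 0 0 0 1' >/dev/null;python3 log.py up
python3 -m crank '0 -3 0 0 0 0 1' >/dev/null;python3 log.py up
python3 -m crank '0 -3 0 0 0 0 1' >/dev/null;python3 log.py up
python3 -m crank '0 -3 0 0 0 0 1' >/dev/null;python3 log.py up
python3 -m crank '0 -3 0 0 0 0 1' >/dev/null;python3 log.py up
python3 -m crank '0 -3 0 0 0 0 1' >/dev/null;python3 log.py up
python3 -m crank '0 -3 0 0 0 0 1' >/dev/null;python3 log.py up
python3 -m crank '0 -3 0 0 0 0 1' >/dev/null;python3 log.py up
python3 -m crank '0 -3 0 0 0 0 1' >/dev/null;python3 log.py up
python3 -m crank '0 -3 0 0 0 0 1' >/dev/null;python3 log.py up
python3 -m crank '0 -3 0 0 0 0 1' >/dev/null;python3 log.py up
python3 -m crank '0 -3 0 0 0 0 1' >/dev/null;python3 log.py up
python3 -m crank '0 -3 0 0 0 0 1' >/dev/null;python3 log.py up
python3 -m crank '0 -3 0 0 0 0 1' >/dev/null;python3 log.py up
python3 -m crank '0 -3 0 0 0 0 1' >/dev/null;python3 log.py up
python3 -m crank '0 -3 0 0 0 0 1' >/dev/null;python3 log.py up
python3 -m crank '0 -3 0 0 0 0 1' >/dev/null;python3 log.py up
python3 -m crank '0 -3 0 0 0 0 1' >/dev/null;python3 log.py up
python3 -m crank '0 -3 0 0 0 0 1' >/dev/null;python3 log.py up
python3 -m crank '0 -3 0 0 0 0 1' >/dev/null;python3 log.py up
python3 fitlog.py
```

```text
t 22.38 th 118.4 j7 -146.4 | wt.a 0.115 tau7 0.855 |wt [-0.35  0.67 -0.05] F [-10.   -0.6   8.5] dq7 -35.2| off 23.4 0.6 -0.7 mm tilt 0.10
t 22.47 th 115.4 j7 -149.4 | wt.a 0.192 tau7 0.848 |wt [-0.41  0.64 -0.  ] F [-8.5  0.7  8. ] dq7 -35.1| off 23.4 0.5 -0.7 mm tilt 0.10
t 22.55 th 112.4 j7 -152.3 | wt.a 0.209 tau7 0.843 |wt [-0.46  0.72 -0.01] F [-9.8  0.8  8.8] dq7 -35.1| off 23.4 0.6 -0.7 mm tilt 0.10
t 22.72 th 116.5 j7 -148.3 | wt.a -0.168 tau7 -1.712 |wt [-0.1   0.75 -0.2 ] F [-8.9  0.3  8.6] dq7 38.9| off 23.4 0.6 -0.8 mm tilt 0.10
t 22.80 th 119.6 j7 -145.2 | wt.a -0.159 tau7 -1.002 |wt [-0.07  0.75 -0.16] F [-9.1  0.1  8.3] dq7 35.5| off 23.4 0.5 -0.7 mm tilt 0.10
t 22.88 th 122.6 j7 -142.3 | wt.a -0.201 tau7 -0.858 |wt [-0.03  0.86 -0.18] F [-8.3 -0.3  8.1] dq7 35.1| off 23.4 0.5 -0.7 mm tilt 0.10
t 22.97 th 125.6 j7 -139.3 | wt.a -0.237 tau7 -0.838 |wt [ 0.04  0.73 -0.18] F [-9.4 -0.9  8. ] dq7 35.1| off 23.4 0.5 -0.7 mm tilt 0.10
t 23.05 th 128.6 j7 -136.4 | wt.a -0.185 tau7 -0.831 |wt [-0.    0.75 -0.14] F [-8.6 -0.   7.7] dq7 35.1| off 23.4 0.5 -0.7 mm tilt 0.10
t 23
[... 3102 characters left out ...]
q7 34.8| off 23.4 0.3 -0.6 mm tilt 0.08
t 25.05 th -159.4 j7 -66.0 | wt.a -0.305 tau7 -0.727 |wt [ 0.13  1.31 -0.12] F [-8.9  0.7  9.6] dq7 34.8| off 23.4 0.3 -0.6 mm tilt 0.08
t 25.13 th -156.4 j7 -63.0 | wt.a -0.300 tau7 -0.726 |wt [ 0.06  1.35 -0.16] F [-8.5 -0.8  7.3] dq7 34.8| off 23.4 0.2 -0.6 mm tilt 0.08
t 25.22 th -153.4 j7 -60.1 | wt.a -0.286 tau7 -0.725 |wt [ 0.02  1.36 -0.18] F [-9.5 -0.3  8.2] dq7 34.7| off 23.4 0.2 -0.6 mm tilt 0.07
n 65 amp 0.115 phase deg 28.2 +- 2.6 other [-0.187] sd 0.029
n 52 amp 0.123 phase deg 27.9 +- 3.0 other [0.149] sd 0.032
n 117 amp 0.119 phase deg 28.2 +- 2.0 other [-0.019 -0.168] sd 0.03
n 117 amp 0.125 phase deg 29.5 +- 1.9 other [-0.17] sd 0.031
```

```bash
python3 -m crank '0 1 0 0 0 0 1;0 3 0 0 0 0 1' >/dev/null;python3 log.py dnx
python3 -m crank '0 3 0 0 0 0 1' >/dev/null;python3 log.py dn
python3 -m crank '0 3 0 0 0 0 1' >/dev/null;python3 log.py dn
python3 -m crank '0 3 0 0 0 0 1' >/dev/null;python3 log.py dn
python3 -m crank '0 3 0 0 0 0 1' >/dev/null;python3 log.py dn
python3 -m crank '0 3 0 0 0 0 1' >/dev/null;python3 log.py dn
python3 -m crank '0 3 0 0 0 0 1' >/dev/null;python3 log.py dn
python3 -m crank '0 3 0 0 0 0 1' >/dev/null;python3 log.py dn
python3 -m crank '0 3 0 0 0 0 1' >/dev/null;python3 log.py dn
python3 -m crank '0 3 0 0 0 0 1' >/dev/null;python3 log.py dn
python3 -m crank '0 3 0 0 0 0 1' >/dev/null;python3 log.py dn
python3 -m crank '0 3 0 0 0 0 1' >/dev/null;python3 log.py dn
python3 -m crank '0 3 0 0 0 0 1' >/dev/null;python3 log.py dn
python3 -m crank '0 3 0 0 0 0 1' >/dev/null;python3 log.py dn
python3 -m crank '0 3 0 0 0 0 1' >/dev/null;python3 log.py dn
python3 -m crank '0 3 0 0 0 0 1' >/dev/null;python3 log.py dn
python3 -m crank '0 3 0 0 0 0 1' >/dev/null;python3 log.py dn
python3 -m crank '0 3 0 0 0 0 1' >/dev/null;python3 log.py dn
python3 -m crank '0 3 0 0 0 0 1' >/dev/null;python3 log.py dn
python3 -m crank '0 3 0 0 0 0 1' >/dev/null;python3 log.py dn
python3 -m crank '0 3 0 0 0 0 1' >/dev/null;python3 log.py dn
python3 -m crank '0 3 0 0 0 0 1' >/dev/null;python3 log.py dn
python3 -m crank '0 3 0 0 0 0 1' >/dev/null;python3 log.py dn
python3 -m crank '0 3 0 0 0 0 1' >/dev/null;python3 log.py dn
python3 -m crank '0 3 0 0 0 0 1' >/dev/null;python3 log.py dn
python3 -m crank '0 3 0 0 0 0 1' >/dev/null;python3 log.py dn
python3 -m crank '0 3 0 0 0 0 1' >/dev/null;python3 log.py dn
python3 fitlog.py
```

```text
t 25.38 th -157.5 j7 -64.1 | wt.a 0.027 tau7 1.812 |wt [-0.12  1.21  0.1 ] F [-9.9 -1.6  9.7] dq7 -38.4| off 23.4 0.2 -0.6 mm tilt 0.07
t 25.47 th -160.6 j7 -67.2 | wt.a 0.079 tau7 1.113 |wt [-0.13  1.12  0.15] F [-8.1 -0.5  8. ] dq7 -35.4| off 23.4 0.2 -0.6 mm tilt 0.07
t 25.55 th -163.6 j7 -70.1 | wt.a 0.059 tau7 0.976 |wt [-0.08  1.18  0.16] F [-9.6 -0.2  6.9] dq7 -35.0| off 23.4 0.2 -0.6 mm tilt 0.07
t 25.63 th -166.6 j7 -73.1 | wt.a 0.055 tau7 0.962 |wt [-0.1   1.12  0.13] F [-8.2 -0.4  8.7] dq7 -35.0| off 23.4 0.3 -0.6 mm tilt 0.07
t 25.72 th -169.6 j7 -76.0 | wt.a 0.040 tau7 0.960 |wt [-0.06  1.08  0.15] F [-9.2 -0.   7.9] dq7 -35.0| off 23.4 0.3 -0.6 mm tilt 0.08
t 25.80 th -172.6 j7 -78.9 | wt.a -0.019 tau7 0.958 |wt [-0.05  1.06  0.07] F [-9.6 -0.3  7.9] dq7 -34.8| off 23.4 0.3 -0.6 mm tilt 0.07
t 25.88 th -175.6 j7 -81.8 | wt.a 0.025 tau7 0.956 |wt [-0.02  1.04  0.15] F [-8.8 -1.1  8.3] dq7 -34.9| off 23.4 0.3 -0.6 mm tilt 0.08
t 25.97 th -178.6 j7 -84.8 | wt.a 0.079 tau7 0.954 |wt [-0.11  1.05  0.15] F [-9.1 -0.7  7.3] dq7 -34.9| off 23.4 0.3 -0.6 mm tilt 0.08
t 26.05 th 
[... 2124 characters left out ...]
dq7 -35.1| off 23.4 0.5 -0.7 mm tilt 0.09
t 27.38 th 130.4 j7 -134.7 | wt.a 0.119 tau7 0.878 |wt [-0.28  0.63  0.01] F [-9.   0.3  8. ] dq7 -35.1| off 23.4 0.5 -0.7 mm tilt 0.10
t 27.47 th 127.4 j7 -137.7 | wt.a 0.116 tau7 0.872 |wt [-0.27  0.64  0.01] F [-9.1  0.6  7.8] dq7 -35.1| off 23.4 0.5 -0.7 mm tilt 0.09
t 27.55 th 124.4 j7 -140.6 | wt.a 0.092 tau7 0.866 |wt [-0.3   0.65 -0.04] F [-8.5 -0.8  7.6] dq7 -35.1| off 23.4 0.5 -0.7 mm tilt 0.10
n 65 amp 0.115 phase deg 28.2 +- 2.6 other [-0.187] sd 0.029
n 78 amp 0.121 phase deg 26.8 +- 2.5 other [0.148] sd 0.031
n 143 amp 0.118 phase deg 27.4 +- 1.8 other [-0.02  -0.167] sd 0.03
n 143 amp 0.127 phase deg 27.1 +- 1.7 other [-0.166] sd 0.031
```

```bash
python3 -m crank '0 3 0 0 0 0 1;0 2.5 0 0 0 0 1;0 1.5 0 0 0 0 1;0 0 0 0 0 0 1;0 0 0 0 0 0 1;0 0 0 0 0 0 1'; python3 log.py end; python3 -m crank '0 0 0 0 0 0 1;0 0 0 0 0 0 1;0 0 0 0 0 0 1;0 0 0 0 0 0 1'; python3 log.py end
python3 - <<'E'
from h import *
for c in ("wrist","top"):
    im,d=get_image(c);save("end_"+c,im)
E
```

```text
time: 28.05
tool_pos: [0.6091, -0.0536, 0.2611]
orientation: [[-0.489, 0.636, -0.597], [0.82, 0.101, -0.563], [-0.298, -0.765, -0.571]]
force: [-8.8, 0.3, 7.8]
gripper_width: 0.0381
t 28.05 th 117.5 j7 -147.4 | wt.a -0.163 tau7 0.150 |wt [-0.13  0.72 -0.22] F [-8.8  0.3  7.8] dq7 0.0| off 23.4 0.6 -0.8 mm tilt 0.11
time: 28.38
tool_pos: [0.6091, -0.0535, 0.2611]
orientation: [[-0.489, 0.636, -0.597], [0.82, 0.101, -0.563], [-0.297, -0.765, -0.571]]
force: [-8.8, -1.3, 8.7]
gripper_width: 0.0377
t 28.38 th 117.5 j7 -147.4 | wt.a -0.177 tau7 0.157 |wt [-0.11  0.72 -0.23] F [-8.8 -1.3  8.7] dq7 -0.0| off 23.4 0.6 -0.7 mm tilt 0.10
```

View pics/end_wrist.png

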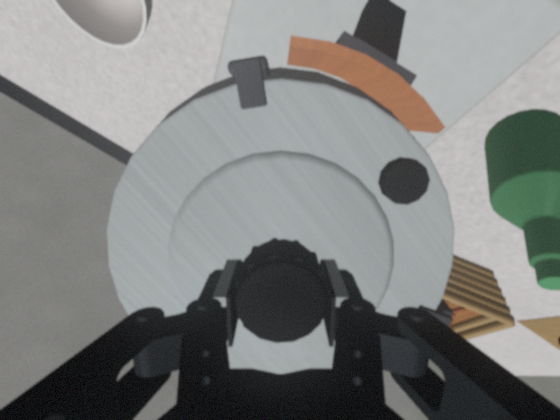

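View pics/end_top.png

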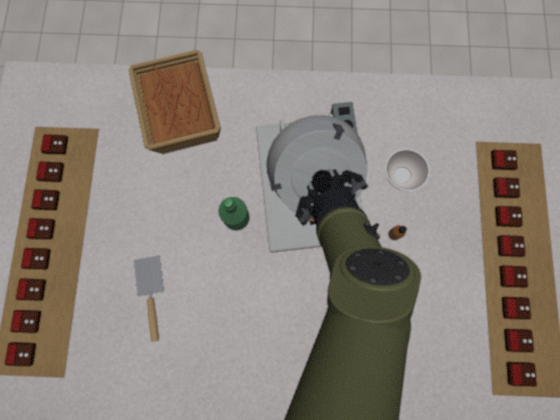

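End pictures: the wrist view has the vent at (404,181), where it was at the start of the sweep, so the grip did not slip. The copper plate is visible behind the rim. In the top view the bottle, dropper, bowl and spatula stand where they did at first. The arm is still.

```bash
python3 -c "
from workcell import hand_in
print(hand_in())"
```

```text
the job is handed in; nothing more can be done
None
```

I gripped the lid knob and turned the drum to feel the weight. I then brought the side that felt heavy to the bottom and handed in at about 28.5 s, still gripping the knob with the drum at rest. `hand_in` gives no verdict, so I have no outside confirmation.

- **Turning:** I turned the drum 210° one way from where it stood, then swept back and over the region near the bottom again.
- **Weight found:** 143 torque readings fit a lump pull of about 0.12 N m and a drag of about 0.17 N m. Both match the given values.
- **Where the bottom is:** The fit puts the heavy side at the bottom at a tool angle of 117.3° ± 2°. I stopped at 117.5°. My early one-way fits pointed 10–15° away (first sweep), but the two directions agreed within 1.5° once all the readings were in.
- **Final checks:** The drum was still with the knob held at 38 mm opening. The vent stood in the same place in the wrist picture as at the start of the sweep, so the grip had not slipped. The bottle, dropper, bowl and spatula looked unmoved from above.
- **Off-nominal:**
  - A steady force of about 12 N along the drum's axis remained after closing, well under the limits.
  - At rest the knob still carries about −0.17 N m, which is seal drag leaning one way.
  - The knob and vent detector was off in several pictures, so I used my own measurements there.

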